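# Shut and pin the reference-block case

## Robot

A 7-joint arm with a two-finger parallel gripper is mounted at the origin on a cart in front of the work surface, level with it; the furniture and walls round the work are solid. World frame = base frame: x ahead of the robot, y to its left, z up, the work surface at z = 0. Lengths are in m, angles in rad, forces in N, time in s.
With the tool pointing down it reaches from about 0.425 to 1.025 m from the base axis. Payload 3.6 kg.
Tool frame: the origin (TCP) lies midway between the tips of the shut fingers; the grasp point (between the pads) lies 19 mm behind it (env.grasp_offset is the distance from the TCP to the grasp point, in m); z points along the fingers, y is the direction in which the jaws open and shut (so a half turn about z gives the same grasp; the last joint's range is limited). The gripper opens to 85 mm and grips with 20 to 120 N. Pads are 22 mm wide; open, the fingers measure 114 mm over their backs; the gripper's body (76 mm by 85 mm) begins 54 mm behind the grasp point. The pads swing forward as they close: fully open they stand 13 mm farther back than shut.
Start: joints at [-1.327, 0.591, 0.048, 1.609, -0.033, 0.943, -0.034], TCP at [0.24, 0.684, 0.231] pointing down, gripper open.
Joint ranges: [-2.69, 2.69], [-0.47, 2.24], [-1.27, 1.36], [0.19, 2.51], [-1.53, 4.68], [0.08, 2.07], [-3.09, 3.09]. Speed limits (rad/s): [2.57, 2.57, 3.14, 3.14, 3.14, 3.14, 3.14].

## Interface

Orientations are given as a rotation vector (axis times angle).
In Python, from workcell import env gives the robot as it stands.
- The arm moves only by the tool servo_tool, never from a script. Its argument "increments" is a list of rows, each an object with "offset": the shift along the world's x, y, z in cm, a list of three; "roll": the turn about the world's z in rad. In form: [{"offset": [dx, dy, dz], "roll": roll}, ...]. A call has 1 to 12 rows; each row shifts and turns the commanded pose from where the row before left it; what a row does not reach is not made up. A row lasts 1/12 s, in which the tool goes at most 41.7 mm and 7.16 degrees, less where a joint would pass 70% of its speed; a pose out of reach is approached as far as the arm can. A call with a gripper value outside its range is refused whole. "claw" is the opening, from 0 (shut) to 1 (fully open), set as the call begins (left out, the last holds). The fingers move at their own pace and stop on an object; the grip force is fixed at half the most. Time passes only in rows, so rows that do not move let the fingers close. It gives the time, the measured TCP pose, the force and the opening at its end, in the units of the state.
- env.sense(): the state, without advancing time (a new reading comes with each control period).
- env.snapshot(name): name is "side" or "top"; returns the picture (420x560x3 uint8, blue, green, red); there is no depth.
- env.get_calibration(name): a dict with "K" (3x3 intrinsics, pixels), "view" (4x4, takes a point from world to camera coordinates). Camera axes: x right, y down, z forward; pixel columns grow to the right and rows downward; lengths in m; the calibration is good to about 2 mm. A picture is of the moment at which its call begins. get_calibration takes no time and is no camera call.
- env.job_done(): hands the job in, once; it reports no verdict.
The state is a dict: "clock": time; "qpos": joint angles; "qvel": joint speeds; "joint_efforts": joint torques, N m; "eef_pos": TCP position; "orientation": TCP orientation; "contact_force": force on the tool from outside, world axes, zero at the start; "torque": the same for the moment, N m; "gripper_width": finger opening in m.
Only numpy, scipy, OpenCV 4.12 (cv2) and the standard library are available. Lean on these libraries where they do the work, as an engineer would, in place of code of your own. Each camera call takes 0.05 s, during which the arm holds its last target.

## Task

Make the reference-block case ready for transport: first press its lid fully shut, then swing the slotted hasp down over the staple until it hangs against the front of the case, and finally take the retaining pin with the straight cylindrical grip out of the drilled wooden block and drop it down through the staple's loop until its flange rests on the loop. Leave the ball-headed pin in the wooden block and the other things on the bench where they are.

Things in the scene. Friction and masses are not known exactly. Their poses are not given: they have to be found in the camera images.
- case: Grey steel transit case with aluminium edging, fixed to the bench, 160 deep (x) x 190 wide (y) x 145 mm high when shut (body 105, lid 40). Origin: centre of its underside; its x axis points to the rear (hinge side), -x to the front, where the hasp is; z up. On its front a steel staple sticks out: two short legs end in a flat ring.
- loop (a point): Centre of the upper face of the staple's ring, at x = -106, y = 0, z = 74 mm in the case frame, 26 mm in front of the case's front face. Axes as the case's. The ring is 8 mm thick (its upper face is this point), its vertical eye is 15 mm wide and its outside 26 mm.
- lid (a joint): Lid angle in rad: 0 shut, growing as it opens (up to 1.7). The hinge axis runs along the case's y at x = +80, z = 105 mm in the case frame; the stiff friction hinge holds the lid wherever it is left, and it takes a few newtons at the front edge to press it down.
- lid_front (a point): Middle of the lid's upper front edge, 160 mm in front of the hinge axis and 40 mm above the lid's lower rim. It moves with the lid; its axes are the case's when the lid is shut. The lid's top is flat and 190 mm wide (along y); the hasp stands in its middle 60 mm.
- hasp (a joint): Hasp angle in rad relative to the lid: 0 hanging straight down against the front of the case (over the staple when the lid is shut), pi/2 sticking straight out to the front, pi standing straight up, up to 3.7. A stiff hinge holds it wherever it is left (about 1.5 N at 60 mm from the hinge moves it).
- hasp_hinge (a point): Middle of the hasp's hinge axis, which runs along the case's y; with the lid shut at x = -87, z = 135 mm in the case frame (7 mm in front of the front face). The axes turn with the hasp: the strap lies along this frame's -z, its outer face looks to -x. The strap is 46 mm wide, 4 mm thick (2 mm either side of the axis) and ends 96 mm from the axis; its 30 mm wide slot runs from 59 to 79 mm from the axis, the plate between 5 and 58 mm is solid.
- hasp_tip (a point): Middle of the hasp's free end, 96 mm from its hinge axis.
- pin_block: Drilled hardwood block, 52 (x) x 112 (y) x 60 mm high, fixed to the bench. Origin: centre of its underside. Three upright through holes 17 mm wide lie on its y axis at y = -36, 0 and +36 mm; a pin stands in each of the outer two, the middle one is empty.
- retaining_pin: The pin to use: steel, 99 mm long, upright in the block at the start. Origin: on its axis at the underside of its flange (which rests on the block's top, 60 mm above the bench); z along the pin, up to the grip. Below the origin a 10 mm thick shank, 50 mm long, with a 5 mm taper at its foot; above it a flange 24 mm wide and 5 mm thick, then a dark knurled cylindrical grip 18 mm wide from z = 5 to z = 49 mm. About 0.1 kg.
- knob_pin: Another pin, to be left in the block: its head is a black ball 30 mm wide on a thin neck, top 45 mm above its flange; its 15 mm shank is too thick for the loop. Origin: on its axis at the underside of its flange.
- flat_anvil: Black steel anvil, a disc 63 mm wide with a stem on top, 43 mm high in all, standing on the bench, a bystander. Origin: centre of its underside.
- pin_dark: Stepped dark steel turned specimen standing on the bench, 25 mm wide, 63 mm high, a bystander beside the tall machine on the left. That machine is an obstacle from y = 0.37 m on: handwheel bars 0.11 m high at x = 0.47 to 0.67 m, above them a round table at 0.37 m and a head. Reach in between the machines from the front. Origin: centre of its underside.
- grease_tin: Flat round tin, 64 mm wide, 31 mm high, a bystander beside the tall machine on the right, whose base (0.2 m high, an obstacle) begins at y = 0.02 m and x = 0.41 m. Origin: centre of its underside.

How it is judged:
On the way, in this order (a step that is already met when the one before it is completed fails the run):
1. the lid is shut (value of joint lid below 0.03 rad), for 0.2 s.
2. the hasp hangs over the staple, the lid still shut (value of joint hasp below 0.15 rad and value of joint lid below 0.03 rad), for 0.2 s.
At the end, for the whole second after the job is handed in: The lid is shut (under 0.03 rad), the hasp hangs over the staple (under 0.2 rad), and the retaining pin stands at rest in the loop: its axis within 6 mm of the eye's, its flange within 3 mm of the loop's upper face, upright within 0.15 rad (value of joint lid below 0.03 rad and value of joint hasp below 0.2 rad and horizontal distance between retaining_pin and loop below 0.006 m and z of retaining_pin in the frame of loop between -0.003 and 0.003 m and angle between retaining_pin's own z axis and vertical below 0.15 rad and linear speed of retaining_pin below 0.02 m/s); the robot touches nothing.
It fails at once if the ball-headed pin is moved by more than 20 mm (distance of knob_pin from where it was at the start of the episode above 0.02 m).
It fails at once if the flat anvil is moved by more than 20 mm (distance of flat_anvil from where it was at the start of the episode above 0.02 m).
It fails at once if the turned specimen is moved by more than 20 mm (distance of pin_dark from where it was at the start of the episode above 0.02 m).
It fails at once if the grease tin is moved by more than 20 mm (distance of grease_tin from where it was at the start of the episode above 0.02 m).
It also fails if it takes over 72 s, if anything falls off the work surface, if the arm or the gripper's body presses on something with over 40 N, if the wrist force passes 120 N, or if a joint passes its speed limit or range.

## Working session

There is one attempt and no reset: what is moved stays moved. The work goes in short steps, Python scripts to look and compute and a tool call to move; the robot and the scene stay as the last step left them, time stands still between calls to the robot, and variables do not carry over. Pictures are saved under pics/ and viewed, and the job is handed in when it is done.

Besides the shell and the picture viewer there is one more tool, called after "Request:" as name(argument=value, ...), one argument or row to a line, values as JSON. servo_tool: Moves the arm, as the interface text tells. Its arguments: {"type":"object","properties":{"increments":{"type":"array"},"claw":{"type":"number"}},"required":["increments"]}

```bash
mkdir -p pics; ls
python3 - <<'E'
from workcell import env
import cv2
print(env.sense())
for n in("side","top"):
    c=env.get_calibration(n);print(n,c["K"].tolist(),c["view"].tolist())
    cv2.imwrite(f"pics/{n}0.png",env.snapshot(n))
E
```

```text
pics
{'clock': 0.0, 'qpos': array([-1.32650142,  0.59206977,  0.04830079,  1.6098617 , -0.03330873,
        0.94270213, -0.0337079 ]), 'qvel': array([ 0.00080415, -0.00060188, -0.00096053, -0.0016291 , -0.00120724,
        0.00142883,  0.00092748]), 'joint_efforts': array([-8.06675125e-04, -5.48688269e+01,  1.54651970e+00, -1.98118722e+01,
        9.42619314e-03,  8.93014076e-03,  1.10295210e-05]), 'eef_pos': array([0.23998327, 0.68323292, 0.23016181]), 'orientation': array([-0.52794231, -3.09664978,  0.00348837]), 'contact_force': array([ 0.81064346, -0.55803335, -0.32688437]), 'torque': array([-0.07135406,  0.01358406, -0.00556125]), 'gripper_width': 0.08555682724474156}
side [[517.1200222079241, 0.0, 273.74773326119333], [0.0, 517.1200222079241, 215.1602880229847], [0.0, 0.0, 1.0]] [[-0.4368510017437768, -0.8995320170493856, -0.0018310047850098828, 0.44630194719503685], [-0.3836177720712569, 0.1881414559666448, -0.9041239945371632, 0.2862189803734237], [0.8136329683748956, -0.39426506673786726, -0.4272662517958107, 0.5527160011014874], [0.0, 0.0, 0.0, 1.0]]
top [[510.9932328561746, 0.0, 279.57447298112055], [0.0, 510.9932328561746, 211.3066758605542], [0.0, 0.0, 1.0]] [[0.02230158876532356, -0.9996894501472617, 0.01111946054480288, 0.19186130677431965], [-0.982524296703147, -0.023971774986398544, -0.18458429075083294, 0.5888606919213988], [0.18479352133267268, -0.006808617206636836, -0.9827537825952156, 0.8752378296546741], [0.0, 0.0, 0.0, 1.0]]
```

View pics/side0.png

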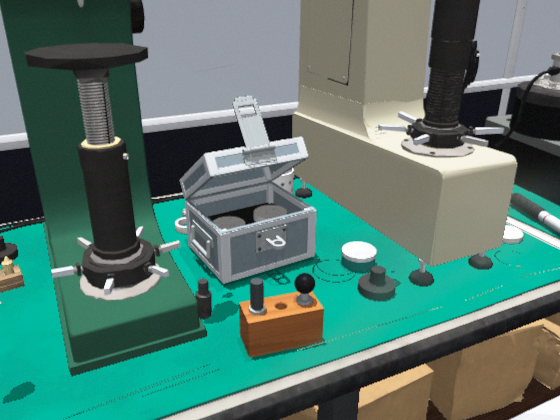

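View pics/top0.png

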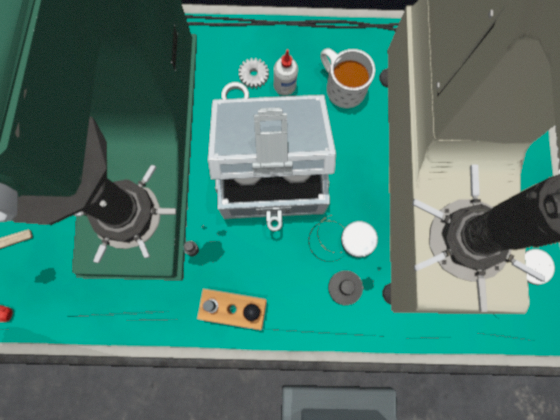

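```bash
cat > h.py <<'E'
import numpy as np,cv2
from workcell import env
def ray(n,u,v):
    c=env.get_calibration(n);K=np.array(c["K"]);V=np.array(c["view"]);R=V[:3,:3];t=V[:3,3]
    return -R.T@t, R.T@np.linalg.inv(K)@np.array([u,v,1.])
def onz(n,u,v,z):
    o,d=ray(n,u,v);return o+d*(z-o[2])/d[2]
def proj(n,p):
    c=env.get_calibration(n);K=np.array(c["K"]);V=np.array(c["view"]);q=K@(V[:3,:3]@np.array(p)+V[:3,3]);return q[:2]/q[2]
def tri(a,b):  # a=(u,v) side, b=(u,v) top
    P=[np.array(env.get_calibration(n)["K"])@np.array(env.get_calibration(n)["view"])[:3] for n in("side","top")]
    X=cv2.triangulatePoints(P[0],P[1],np.array(a,float).reshape(2,1),np.array(b,float).reshape(2,1));return (X[:3]/X[3]).ravel()
def crop(src,out,x0,y0,w,h,s):
    im=cv2.imread(src)[y0:y0+h,x0:x0+w];cv2.imwrite(out,cv2.resize(im,None,fx=s,fy=s,interpolation=cv2.INTER_CUBIC))
E
python3 - <<'E'
from h import *
crop("pics/top0.png","pics/t1.png",185,85,160,150,5)if 0 else crop("pics/top0.png","pics/t1.png",190,85,150,150,4)
crop("pics/top0.png","pics/t2.png",180,230,150,105,5)
crop("pics/side0.png","pics/s1.png",180,90,140,190,3)
crop("pics/side0.png","pics/s2.png",230,265,110,90,6)
E
```

```text
(no output)
```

View pics/t1.png

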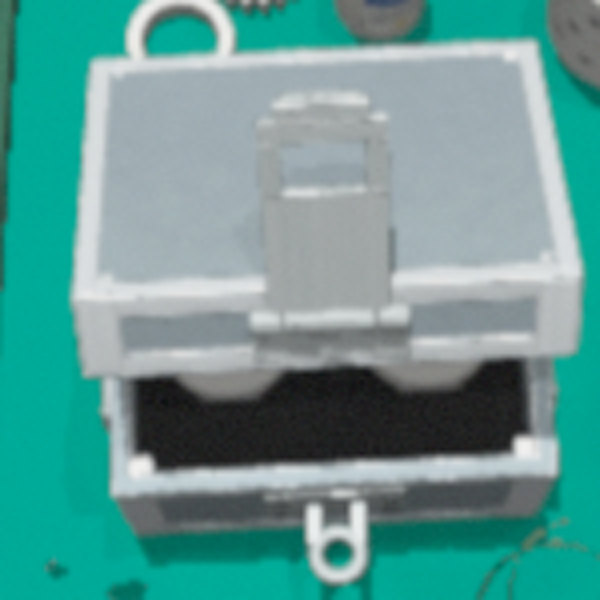

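View pics/t2.png

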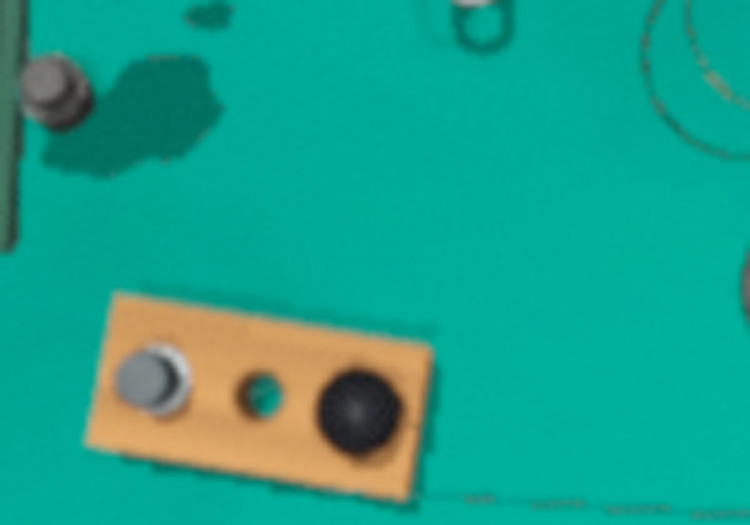

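View pics/s1.png

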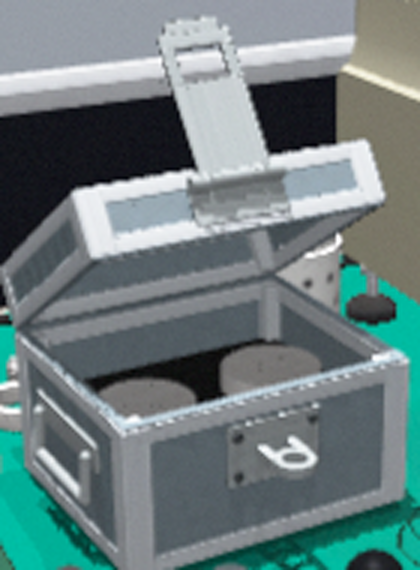

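View pics/s2.png

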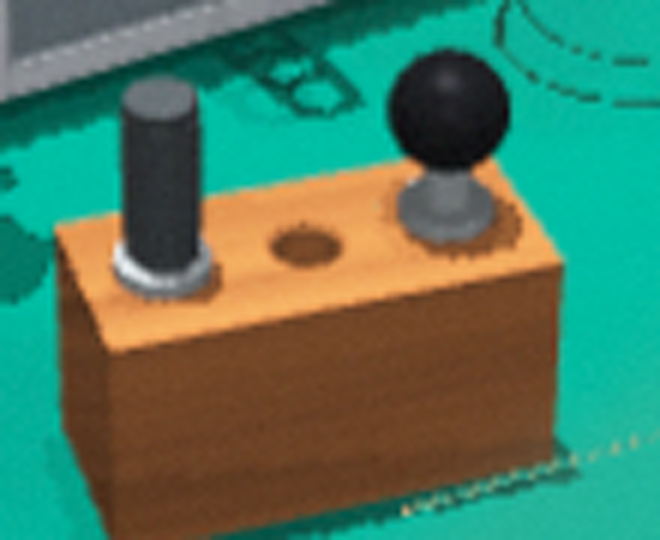

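Run:
```python
from h import *
np.set_printoptions(precision=4,suppress=True)
T=lambda x,y,s,x0,y0:((x+.5)/s-.5+x0,(y+.5)/s-.5+y0)
t1=lambda x,y:T(x,y,4,190,85); t2=lambda x,y:T(x,y,5,180,230); s1=lambda x,y:T(x,y,3,180,90); s2=lambda x,y:T(x,y,6,230,265)
print("eye",onz("top",*t1(339,552),.074),onz("side",*s1(289,457),.074),tri(s1(289,457),t1(339,552)))
a=onz("top",*t1(112,493),.105);b=onz("top",*t1(556,468),.105);print("rim",a,b,np.linalg.norm(a-b),np.arctan2(-(a-b)[0],(a-b)[1]))
a=onz("side",*s1(125,430),.105);b=onz("side",*s1(405,360),.105);print("rim side",a,b,np.linalg.norm(a-b),np.arctan2(-(a-b)[0],(a-b)[1]))
L=tri(s1(97,250),t1(78,372));R=tri(s1(383,200),t1(580,352));print("lid lower front corners",L,R)
L=tri(s1(80,190),t1(74,303));R=tri(s1(362,142),t1(580,275));print("lid upper front corners",L,R,np.linalg.norm(L-R))
print("hasp tip",tri(s1(200,28),t1(320,100)))
print("pin top",onz("top",*t2(147,381),.109),onz("side",*s2(161,100),.109),tri(s2(161,100),t2(147,381)))
print("flange",onz("top",*t2(156,380),.065),onz("side",*s2(162,265),.065))
a,b,c,d=[onz("top",*t2(*p),.06) for p in((115,293),(432,347),(410,500),(85,446))];print("block",(a+b+c+d)/4,np.linalg.norm(a-b),np.linalg.norm(b-c),np.arctan2(-(a-b)[0],(a-b)[1]))
print("hole",onz("top",*t2(262,396),.06)); print("ball",onz("top",*t2(360,411),.09))
print("anvil",onz("top",346,287,.04),"dark",onz("top",190,247,.06),"tin",onz("top",360,239,.031))
```

```text
eye [0.5598 0.2144 0.074 ] [0.5593 0.2201 0.074 ] [0.5613 0.2165 0.0719]
rim [0.578  0.3123 0.105 ] [0.5936 0.1217 0.105 ] 0.19120012037963402 0.08191232048179717
rim side [0.5753 0.3126 0.105 ] [0.5875 0.1284 0.105 ] 0.18467747607451618 0.06612729447583954
lid lower front corners [0.6059 0.3146 0.2007] [0.6225 0.124  0.1947]
lid upper front corners [0.6259 0.3145 0.2284] [0.6442 0.1274 0.2251] 0.18802469486258594
hasp tip [0.6802 0.2213 0.2963]
pin top [0.4126 0.3187 0.109 ] [0.4103 0.3232 0.109 ] [0.4133 0.3203 0.1063]
flange [0.413  0.3211 0.065 ] [0.4082 0.3247 0.065 ]
block [0.4083 0.2851 0.06  ] 0.11275806008910237 0.05268773023598902 -0.14378980193018637
hole [0.4083 0.2846 0.06  ]
ball [0.4043 0.249  0.09  ]
anvil [0.4513 0.083  0.04  ] dark [0.5146 0.3634 0.06  ] tin [0.5401 0.0557 0.031 ]
```

Request:
servo_tool(
  increments=[
    {"offset": [0,-4,1]},
    {"offset": [0,-4,1]},
    {"offset": [0,-4,1]},
    {"offset": [0,-4,1]},
    {"offset": [0,-4,1]},
    {"offset": [0,-4,1]},
    {"offset": [0,-4,1]},
    {"offset": [2,-2,0],"roll": 0.1},
    {"offset": [2,-2,0],"roll": 0.1},
    {"offset": [2,-2,0],"roll": 0.1},
    {"offset": [2,-2,0],"roll": 0.1},
  ],
  claw=0,
)

```text
schema error: expected keys offset, roll
```

Request:
servo_tool(
  increments=[
    {"offset": [0,-4,1],"roll": 0},
    {"offset": [0,-4,1],"roll": 0},
    {"offset": [0,-4,1],"roll": 0},
    {"offset": [0,-4,0],"roll": 0},
    {"offset": [0,-4,0],"roll": 0},
    {"offset": [0,-4,0],"roll": 0},
    {"offset": [0,-4,0],"roll": 0},
    {"offset": [2,-2,0],"roll": 0.1},
    {"offset": [2,-2,0],"roll": 0.1},
    {"offset": [2,-2,0],"roll": 0.1},
    {"offset": [2,-2,0],"roll": 0.1},
  ],
  claw=0,
)

```text
clock: 1.02
eef_pos: [0.3206, 0.3226, 0.2613]
orientation: [0.106, -3.14, 0.0]
contact_force: [0.1, 0.5, -0.8]
gripper_width: -0.0002
```

Request:
servo_tool(
  increments=[
    {"offset": [2,-3,1],"roll": 0.015},
    {"offset": [2,-3,1],"roll": 0},
    {"offset": [2,-3,0],"roll": 0},
    {"offset": [2,-3,0],"roll": 0},
    {"offset": [3.9,-1.3,0],"roll": 0},
    {"offset": [3.9,-1.3,0],"roll": 0},
    {"offset": [3.9,-1.3,0],"roll": 0},
    {"offset": [3.9,-1.3,0],"roll": 0},
    {"offset": [3.5,0,0],"roll": 0},
    {"offset": [3.5,0,0],"roll": 0},
    {"offset": [3.5,0,0],"roll": 0},
    {"offset": [0,0,0],"roll": 0},
  ],
)

```text
clock: 2.02
eef_pos: [0.6678, 0.1509, 0.2805]
orientation: [-0.117, 3.134, -0.002]
contact_force: [0.2, 0.8, 0.8]
gripper_width: 0.0
```

Run:
```python
from h import *
s=env.sense();print(s["eef_pos"],s["qpos"])
cv2.imwrite("pics/side1.png",env.snapshot("side"))
cv2.imwrite("pics/top1.png",env.snapshot("top"))
cv2.imwrite("pics/b1.png",np.hstack([cv2.imread("pics/side1.png")[60:300,130:400],cv2.imread("pics/top1.png")[60:300,150:420]]))
```

```text
[0.66775216 0.15089176 0.28048138] [-0.42666082  0.4962664   0.20301645  1.67006462 -0.11279845  0.98150976
  1.46018998]
```

View pics/b1.png

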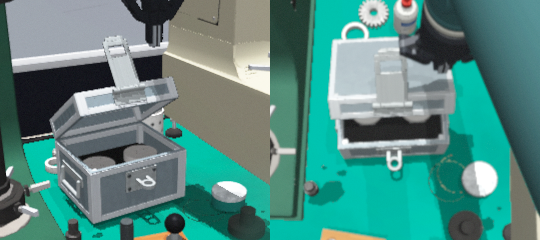

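Request:
servo_tool(
  increments=[
    {"offset": [-0.1,-0.1,-1.8],"roll": 0},
    {"offset": [-0.1,-0.1,-1.8],"roll": 0},
    {"offset": [-0.1,0,-1.0],"roll": 0},
    {"offset": [0,0,-1.0],"roll": 0},
    {"offset": [-0.6,0,-0.6],"roll": 0},
    {"offset": [-0.6,0,-0.6],"roll": 0},
    {"offset": [-0.6,-0.1,-0.6],"roll": 0},
    {"offset": [-0.6,0,-0.6],"roll": 0},
    {"offset": [-0.4,0,-0.6],"roll": 0},
    {"offset": [-0.4,-0.1,-0.6],"roll": 0},
  ],
)

```text
clock: 2.95
eef_pos: [0.6255, 0.1481, 0.1892]
orientation: [0.121, -3.139, -0.0]
contact_force: [-0.3, 0.3, 2.2]
gripper_width: 0.0003
```

Run:
```python
from h import *
s=env.sense();print(s["eef_pos"],s["contact_force"])
cv2.imwrite("pics/side2.png",env.snapshot("side"))
crop("pics/side2.png","pics/b2.png",160,60,200,220,2.7)
```

```text
[0.62554868 0.14810971 0.18915774] [-0.27473675  0.25237459  2.17227974]
```

View pics/b2.png

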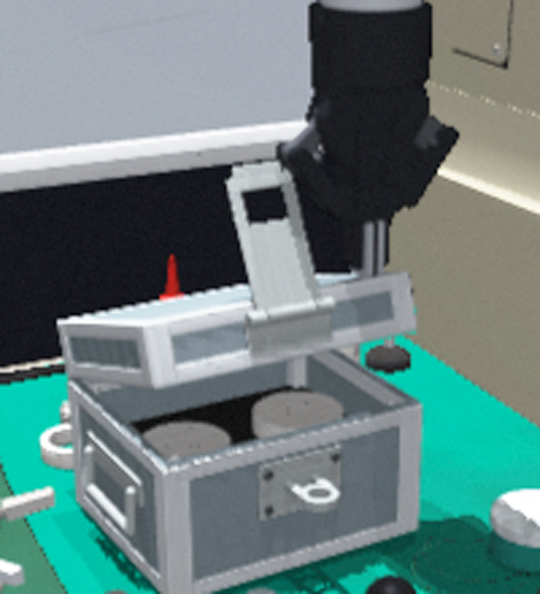

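Request:
servo_tool(
  increments=[
    {"offset": [-0.2,0,-0.6],"roll": 0},
    {"offset": [-0.2,0,-0.6],"roll": 0},
    {"offset": [-0.2,0,-0.6],"roll": 0},
    {"offset": [-0.2,0,-0.6],"roll": 0},
    {"offset": [-0.2,0,-0.6],"roll": 0},
    {"offset": [-0.1,0,-0.5],"roll": 0},
    {"offset": [0,0,-0.4],"roll": 0},
    {"offset": [0,0,-0.4],"roll": 0},
    {"offset": [0,0,0],"roll": 0},
  ],
)

```text
clock: 3.75
eef_pos: [0.616, 0.1482, 0.1456]
orientation: [-0.121, 3.138, 0.0]
contact_force: [-0.0, -0.9, -0.1]
gripper_width: 0.0
```

Request:
servo_tool(
  increments=[
    {"offset": [0,0,-0.3],"roll": 0},
    {"offset": [0,0,-0.3],"roll": 0},
    {"offset": [0,0,0],"roll": 0},
    {"offset": [0,0,0],"roll": 0},
    {"offset": [0,0,0],"roll": 0},
  ],
)

```text
clock: 4.17
eef_pos: [0.6166, 0.1483, 0.145]
orientation: [-0.12, 3.137, 0.003]
contact_force: [-7.2, -2.0, 25.1]
gripper_width: 0.0003
```

Request:
servo_tool(
  increments=[
    {"offset": [0,0,2.6],"roll": 0},
    {"offset": [0.2,0,4],"roll": 0},
    {"offset": [0.4,0,4],"roll": 0},
    {"offset": [0.4,0,1.5],"roll": 0},
    {"offset": [0,0,0],"roll": 0},
  ],
)

```text
clock: 4.58
eef_pos: [0.6304, 0.149, 0.2674]
orientation: [-0.12, 3.126, 0.005]
contact_force: [1.0, 0.2, 0.1]
gripper_width: 0.0001
```

Run:
```python
from h import *
s=env.sense();print(s["eef_pos"],s["contact_force"])
cv2.imwrite("pics/side3.png",env.snapshot("side"))
cv2.imwrite("pics/top3.png",env.snapshot("top"))
a=cv2.imread("pics/side3.png")[90:290,170:340];b=cv2.imread("pics/top3.png")[80:280,190:360]
cv2.imwrite("pics/b3.png",cv2.resize(np.hstack([a,b]),None,fx=2.3,fy=2.3,interpolation=cv2.INTER_CUBIC))
```

```text
[0.63037368 0.14903463 0.26736757] [0.97095458 0.21612568 0.13235359]
```

View pics/b3.png

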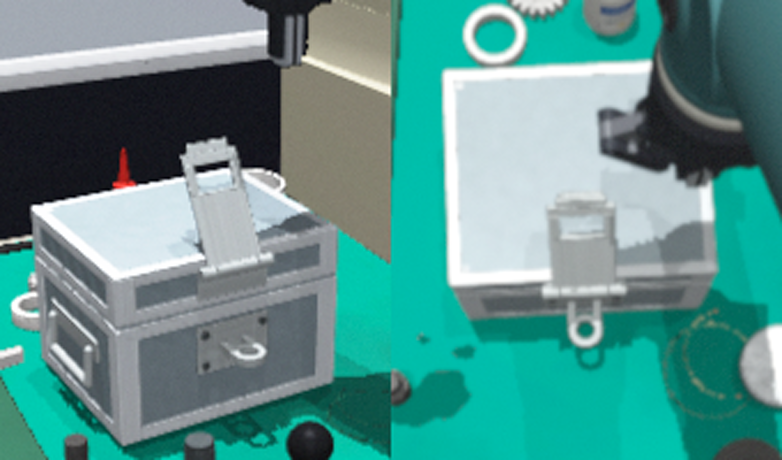

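Run:
```python
from h import *
S=lambda x,y:(x/2.3+170,y/2.3+90);T=lambda x,y:((x-391)/2.3+190,y/2.3+80)
print("tip",tri(S(208,148),T(581,198)),"hinge L",tri(S(205,272),T(545,292)),"hinge R",tri(S(270,255),T(624,289)))
print("eye",tri(S(247,352),T(584,332)))
a=onz("top",*T(442,72),.145);b=onz("top",*T(692,60),.145);print("rear lid",a,b)
a=onz("top",*T(450,285),.145);b=onz("top",*T(715,268),.145);print("front lid",a,b,np.arctan2((b-a)[0],(a-b)[1]))
```

```text
tip [0.62419549 0.21841366 0.21220006] hinge L [0.57517361 0.24374908 0.13603172] hinge R [0.57896459 0.18765258 0.13712647]
eye [0.5578208  0.2165026  0.07167677]
rear lid [0.73681011 0.32432348 0.145     ] [0.75113378 0.13991319 0.145     ]
front lid [0.57683109 0.31116521 0.145     ] [0.59389591 0.12226855 0.145     ] 0.09009489651743635
```

Request:
servo_tool(
  increments=[
    {"offset": [0.8,2.4,0],"roll": 0},
    {"offset": [0.8,2.4,0],"roll": 0},
    {"offset": [0.8,2.4,0],"roll": 0},
    {"offset": [0,0,-2.7],"roll": 0},
    {"offset": [0,0,-2.7],"roll": 0},
    {"offset": [0,0,-2.6],"roll": 0},
    {"offset": [0,0,0],"roll": 0},
  ],
)

```text
clock: 5.27
eef_pos: [0.6436, 0.2189, 0.1734]
orientation: [0.122, -3.125, 0.007]
contact_force: [-0.8, -0.0, -1.5]
gripper_width: 0.0
```

Request:
servo_tool(
  increments=[
    {"offset": [0,0,0],"roll": 0},
    {"offset": [0,0,0],"roll": 0},
  ],
)

```text
clock: 5.43
eef_pos: [0.6495, 0.22, 0.1814]
orientation: [-0.121, 3.139, -0.0]
contact_force: [0.4, 0.3, 0.9]
gripper_width: -0.0
```

Request:
servo_tool(
  increments=[
    {"offset": [-1,-0.1,0.1],"roll": 0},
    {"offset": [-1,-0.1,0.1],"roll": 0},
    {"offset": [-1,-0.1,0.1],"roll": 0},
    {"offset": [-1,0,0.1],"roll": 0},
    {"offset": [-1,-0.1,0],"roll": 0},
    {"offset": [-1,-0.1,0],"roll": 0},
    {"offset": [-0.9,0,-0.1],"roll": 0},
    {"offset": [-0.9,-0.1,-0.2],"roll": 0},
    {"offset": [-0.9,-0.1,-0.2],"roll": 0},
    {"offset": [0,0,0],"roll": 0},
  ],
)

```text
clock: 6.27
eef_pos: [0.559, 0.213, 0.1806]
orientation: [0.123, -3.137, -0.0]
contact_force: [-0.6, -0.2, -0.1]
gripper_width: 0.0001
```

Run:
```python
from h import *
s=env.sense();print(s["eef_pos"],s["contact_force"])
cv2.imwrite("pics/side4.png",env.snapshot("side"))
cv2.imwrite("pics/top4.png",env.snapshot("top"))
a=cv2.imread("pics/side4.png")[90:290,170:340];b=cv2.imread("pics/top4.png")[80:280,190:360]
cv2.imwrite("pics/b4.png",cv2.resize(np.hstack([a,b]),None,fx=2.3,fy=2.3,interpolation=cv2.INTER_CUBIC))
```

```text
[0.55900829 0.21300185 0.18059971] [-0.63751087 -0.1726063  -0.12985906]
```

View pics/b4.png

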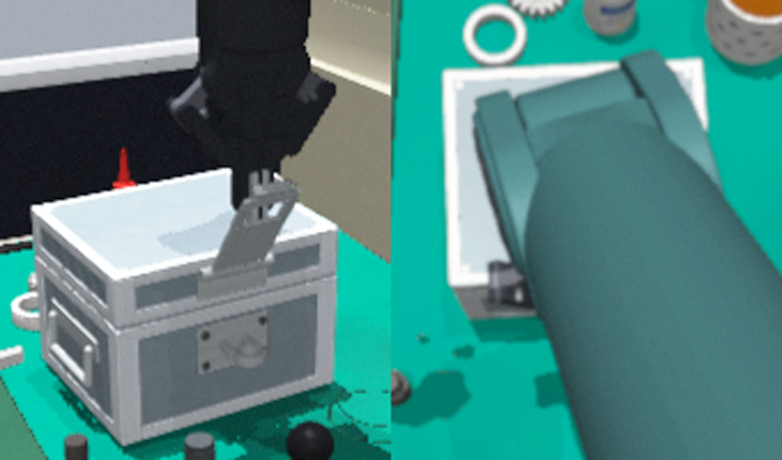

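Request:
servo_tool(
  increments=[
    {"offset": [-0.7,-0.1,-0.6],"roll": 0},
    {"offset": [-0.6,0,-0.6],"roll": 0},
    {"offset": [-0.6,0,-0.6],"roll": 0},
    {"offset": [-0.5,-0.1,-0.7],"roll": 0},
    {"offset": [-0.5,0,-0.7],"roll": 0},
    {"offset": [-0.5,0,-0.7],"roll": 0},
    {"offset": [-0.5,0,-0.7],"roll": 0},
    {"offset": [-0.3,-0.1,-0.7],"roll": 0},
    {"offset": [-0.3,0,-0.7],"roll": 0},
    {"offset": [-0.1,0,-0.6],"roll": 0},
    {"offset": [0,0,0],"roll": 0},
  ],
)

```text
clock: 7.28
eef_pos: [0.5146, 0.2096, 0.1128]
orientation: [0.122, -3.136, 0.002]
contact_force: [-1.0, 0.7, -0.2]
gripper_width: -0.0
```

Run:
```python
from h import *
s=env.sense();print(s["eef_pos"],s["contact_force"])
cv2.imwrite("pics/side5.png",env.snapshot("side"))
crop("pics/side5.png","pics/b5.png",170,90,180,220,2.5)
```

```text
[0.5146263  0.20959632 0.1127516 ] [-1.01428235  0.66379772 -0.18376234]
```

View pics/b5.png

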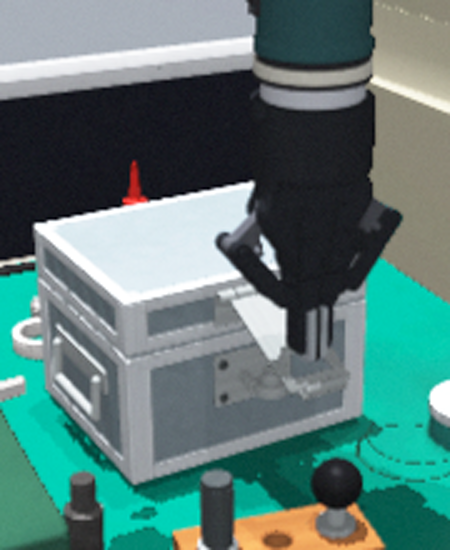

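Request:
servo_tool(
  increments=[
    {"offset": [0.3,0,-0.6],"roll": 0},
    {"offset": [0.4,0,-0.5],"roll": 0},
    {"offset": [0.4,0.1,-0.5],"roll": 0},
    {"offset": [0.6,0,-0.3],"roll": 0},
    {"offset": [0.6,0.1,-0.3],"roll": 0},
    {"offset": [0.6,0,-0.3],"roll": 0},
    {"offset": [0.6,0.1,0],"roll": 0},
    {"offset": [0.6,0,0],"roll": 0},
    {"offset": [0.4,0.1,0],"roll": 0},
    {"offset": [0,0,0],"roll": 0},
  ],
)

```text
clock: 8.17
eef_pos: [0.5628, 0.214, 0.0894]
orientation: [-0.12, 3.138, 0.0]
contact_force: [-0.6, -0.2, 0.2]
gripper_width: -0.0002
```

Run:
```python
from h import *
s=env.sense();print(s["eef_pos"],s["contact_force"])
cv2.imwrite("pics/side6.png",env.snapshot("side"))
crop("pics/side6.png","pics/b6.png",170,90,180,220,2.5)
```

```text
[0.56278218 0.21398807 0.08940187] [-0.63250802 -0.22178086  0.18068923]
```

View pics/b6.png

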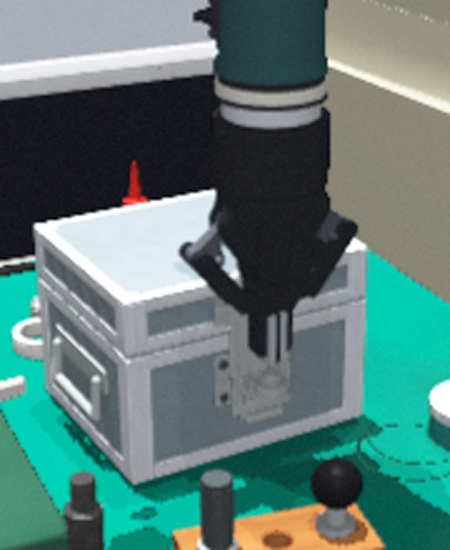

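Nearly down; press a few mm more, watching force.

Request:
servo_tool(
  increments=[
    {"offset": [0.3,0,0],"roll": 0},
    {"offset": [0.3,0,0],"roll": 0},
    {"offset": [0.2,0,0],"roll": 0},
    {"offset": [0,0,0],"roll": 0},
    {"offset": [0,0,0],"roll": 0},
  ],
)

```text
clock: 8.63
eef_pos: [0.5642, 0.2141, 0.0894]
orientation: [0.122, -3.13, 0.001]
contact_force: [-9.1, -0.5, 8.2]
gripper_width: -0.0002
```

Request:
servo_tool(
  increments=[
    {"offset": [-2,-0.1,0],"roll": 0},
    {"offset": [-3,-0.2,0],"roll": 0},
    {"offset": [-2,0,2],"roll": 0},
    {"offset": [-1,0,3.5],"roll": 0},
    {"offset": [-1,0,3.5],"roll": 0},
    {"offset": [-1.2,2,2],"roll": 0},
    {"offset": [-1.2,2,0],"roll": 0},
    {"offset": [-1.2,2,0],"roll": 0},
    {"offset": [-1.2,2,0],"roll": 0},
    {"offset": [-1.0,2,0],"roll": 0},
    {"offset": [0,0,0],"roll": 0},
    {"offset": [0,0,0],"roll": 0},
  ],
  claw=0.5,
)

```text
clock: 9.63
eef_pos: [0.4216, 0.313, 0.2]
orientation: [-0.126, 3.137, 0.003]
contact_force: [0.6, -0.7, -0.0]
gripper_width: 0.0425
```

Run:
```python
from h import *
s=env.sense();print(s["eef_pos"],s["contact_force"],s["orientation"],s["gripper_width"])
cv2.imwrite("pics/side7.png",env.snapshot("side"))
cv2.imwrite("pics/top7.png",env.snapshot("top"))
a=cv2.imread("pics/side7.png")[110:360,170:340];b=cv2.imread("pics/top7.png")[90:340,180:350]
cv2.imwrite("pics/b7.png",cv2.resize(np.hstack([a,b]),None,fx=2.3,fy=2.3,interpolation=cv2.INTER_CUBIC))
```

```text
[0.42159764 0.31297965 0.20001124] [ 0.58603532 -0.73475691 -0.01131122] [-0.1264995   3.13658642  0.00322606] 0.04252368875452637
```

View pics/b7.png

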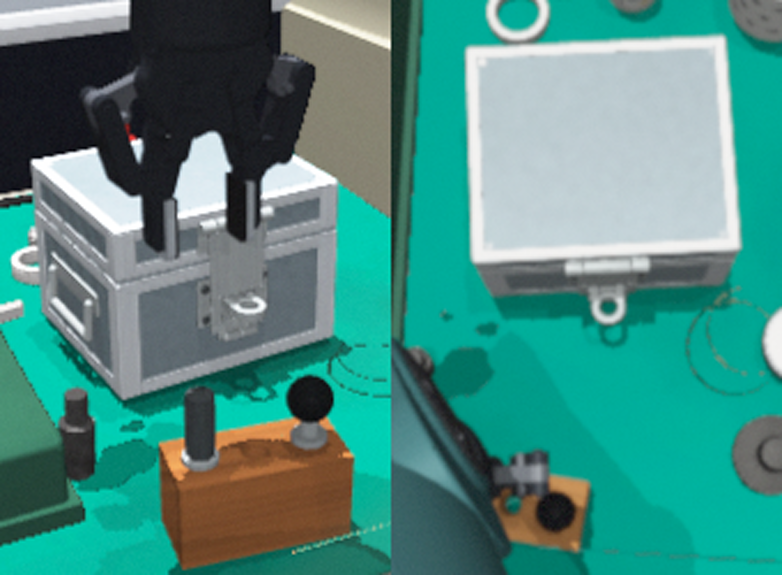

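Request:
servo_tool(
  increments=[
    {"offset": [-0.4,0.4,0],"roll": 0},
    {"offset": [-0.4,0.3,0],"roll": 0},
    {"offset": [0,0,-2],"roll": 0},
    {"offset": [0,0,-2],"roll": 0},
    {"offset": [0,0,-2],"roll": 0},
    {"offset": [0,0,0],"roll": 0},
    {"offset": [0,0,0],"roll": 0},
    {"offset": [0,0,0],"roll": 0},
  ],
)

```text
clock: 10.4
eef_pos: [0.4138, 0.3182, 0.14]
orientation: [-0.12, 3.139, 0.001]
contact_force: [0.7, -0.2, 0.3]
gripper_width: 0.0423
```

Run:
```python
from h import *
s=env.sense();print(s["eef_pos"],s["contact_force"],s["orientation"],s["gripper_width"])
cv2.imwrite("pics/side8.png",env.snapshot("side"))
crop("pics/side8.png","pics/b8.png",215,200,140,160,3.7)
t=cv2.imread("pics/top7.png")[200:240,255:295];cv2.imwrite("pics/eye.png",cv2.resize(t,None,fx=12,fy=12,interpolation=cv2.INTER_CUBIC))
t=cv2.imread("pics/side8.png")[225:265,245:305];cv2.imwrite("pics/eye2.png",cv2.resize(t,None,fx=10,fy=10,interpolation=cv2.INTER_CUBIC))
```

```text
[0.41377754 0.3181649  0.13996261] [ 0.71104541 -0.17517085  0.26006669] [-1.20437779e-01  3.13851207e+00  8.06428054e-04] 0.042337161250762506
```

View pics/b8.png

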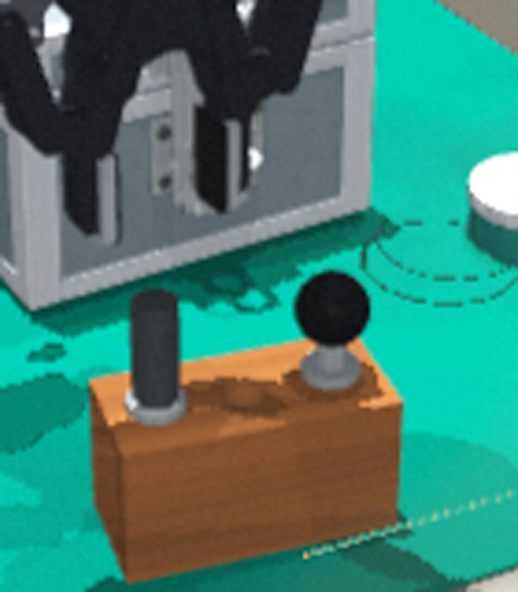

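View pics/eye.png

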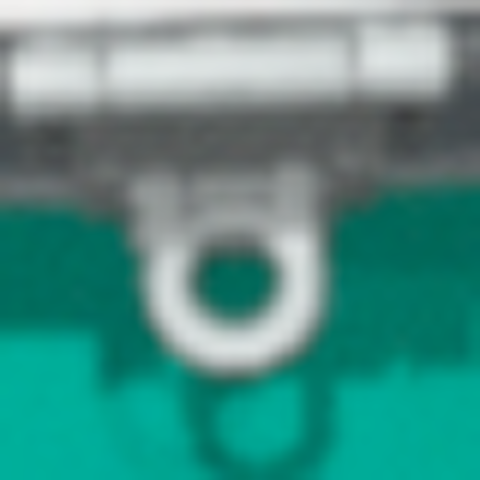

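View pics/eye2.png

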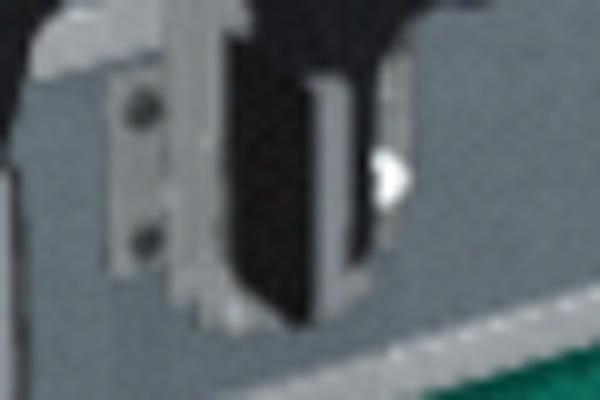

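Run:
```python
from h import *
s=env.sense();p=s["eef_pos"];print(proj("side",p), (proj("side",p)-[215,200])*3.7)
for q in([.4133,.3202,.109],[.4133,.3202,.06]): print((proj("side",q)-[215,200])*3.7)
print(onz("top",274.1,223.05,.074),onz("top",274.1,223.3,.074))
a=cv2.imread("pics/side7.png")[225:265,245:305]
cv2.imwrite("pics/eye2.png",cv2.resize(a,None,fx=10,fy=10,interpolation=cv2.INTER_CUBIC))
```

```text
[258.13885452 259.5290793 ] [159.61376173 220.25759342]
[157.31321863 294.83704397]
[159.25179327 403.05246181]
[0.55903593 0.21490701 0.074     ] [0.55858786 0.21489613 0.074     ]
```

View pics/eye2.png

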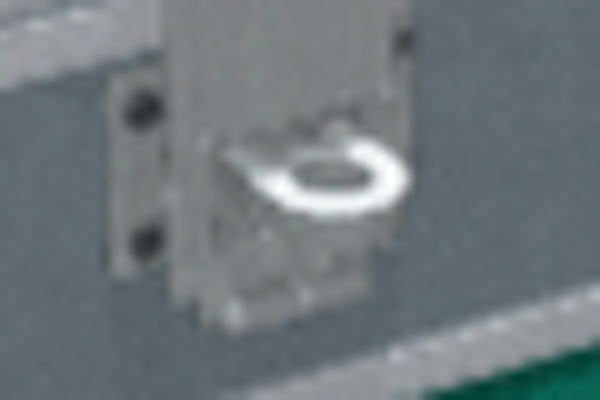

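Request:
servo_tool(
  increments=[
    {"offset": [0,0.2,-1.5],"roll": 0},
    {"offset": [0,0,-1.5],"roll": 0},
    {"offset": [0,0,-1.5],"roll": 0},
    {"offset": [0,0,-1.0],"roll": 0},
    {"offset": [0,0,-0.6],"roll": 0},
    {"offset": [0,0,0],"roll": 0},
    {"offset": [0,0,0],"roll": 0},
  ],
)

```text
clock: 11.03
eef_pos: [0.4136, 0.3202, 0.0787]
orientation: [-0.121, 3.139, 0.0]
contact_force: [-0.0, -0.8, 0.5]
gripper_width: 0.0426
```

Run:
```python
from h import *
s=env.sense();print(s["eef_pos"],s["contact_force"],s["orientation"],s["gripper_width"])
cv2.imwrite("pics/side9.png",env.snapshot("side"))
crop("pics/side9.png","pics/b9.png",215,200,140,160,3.7)
print(onz("side",278.35,242.2,.074))
```

```text
[0.41359684 0.32017382 0.07867702] [-0.02170982 -0.77987508  0.5405167 ] [-1.20959040e-01  3.13879796e+00  4.92898880e-04] 0.04258270908614652
[0.55687139 0.21676511 0.074     ]
```

View pics/b9.png

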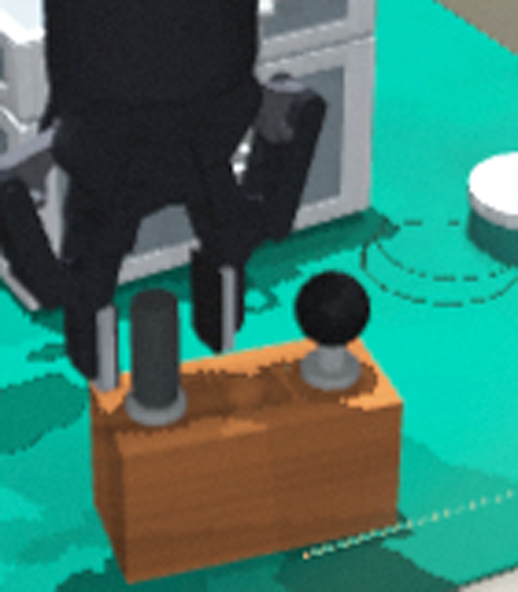

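Request:
servo_tool(
  increments=[
    {"offset": [0,0,0],"roll": 0},
    {"offset": [0,0,0],"roll": 0},
    {"offset": [0,0,0],"roll": 0},
    {"offset": [0,0,0],"roll": 0},
    {"offset": [0,0,0],"roll": 0},
    {"offset": [0,0,0],"roll": 0},
    {"offset": [0,0,0],"roll": 0},
    {"offset": [0,0,0],"roll": 0},
  ],
  claw=0,
)

```text
clock: 11.75
eef_pos: [0.4137, 0.3205, 0.079]
orientation: [-0.121, 3.138, 0.002]
contact_force: [-0.2, 0.1, 6.7]
gripper_width: 0.0161
```

Request:
servo_tool(
  increments=[
    {"offset": [0,0,1],"roll": 0},
    {"offset": [0,0,1.5],"roll": 0},
    {"offset": [0,0,2],"roll": 0},
    {"offset": [0,0,2],"roll": 0},
    {"offset": [0,0,2],"roll": 0},
    {"offset": [0,0,1.5],"roll": 0},
    {"offset": [0,0,0],"roll": 0},
    {"offset": [0,0,0],"roll": 0},
  ],
)

```text
clock: 12.42
eef_pos: [0.4133, 0.3201, 0.1789]
orientation: [-0.121, 3.138, 0.002]
contact_force: [-0.2, -0.7, -0.7]
gripper_width: 0.0164
```

Run:
```python
from h import *
s=env.sense();print(s["eef_pos"],s["contact_force"],s["orientation"],s["gripper_width"])
cv2.imwrite("pics/side10.png",env.snapshot("side"))
crop("pics/side10.png","pics/b10.png",190,180,160,170,3.5)
print((proj("side",s["eef_pos"])-[190,180])*3.5)
```

```text
[0.41333885 0.32013341 0.17893828] [-0.23874666 -0.7020708  -0.7318045 ] [-1.21352920e-01  3.13811005e+00  1.62875033e-03] 0.01636298532718613
[233.61683959 191.89469091]
```

View pics/b10.png

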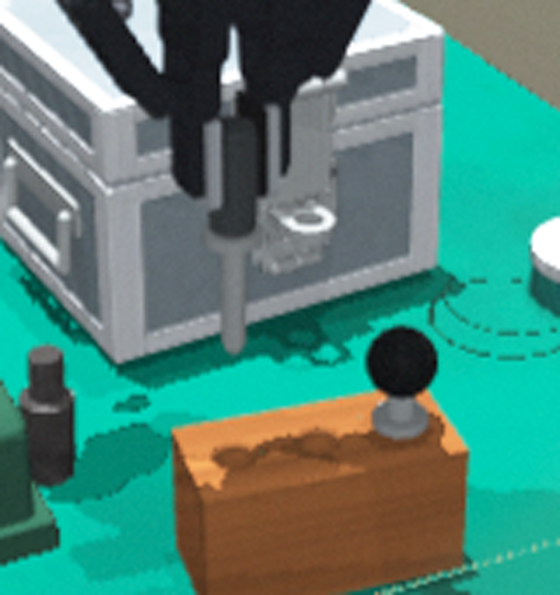

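Run:
```python
from h import *
for z in(.165,.110): print((proj("side",[.4133,.3201,z])-[190,180])*3.5)
S=lambda x,y:((x+.5)/3.5-.5+190,(y+.5)/3.5-.5+180)
print(onz("side",*S(233,352),.11),onz("side",*S(231,233),.165))
```

```text
[234.31676051 224.27348728]
[236.5018446  346.68855722]
[0.41141525 0.32300351 0.11      ] [0.40864388 0.32409433 0.165     ]
```

Request:
servo_tool(
  increments=[
    {"offset": [1.8,-1.3,0],"roll": 0},
    {"offset": [1.8,-1.3,0],"roll": 0},
    {"offset": [1.8,-1.3,0],"roll": 0},
    {"offset": [1.8,-1.3,0],"roll": 0},
    {"offset": [1.8,-1.3,0],"roll": 0},
    {"offset": [1.8,-1.3,0],"roll": 0},
    {"offset": [1.8,-1.3,0],"roll": 0},
    {"offset": [1.4,-1.0,0],"roll": 0},
    {"offset": [0.6,-0.5,0],"roll": 0},
    {"offset": [0,0,0],"roll": 0},
    {"offset": [0,0,0],"roll": 0},
    {"offset": [0,0,0],"roll": 0},
  ],
)

```text
clock: 13.47
eef_pos: [0.5574, 0.2151, 0.1774]
orientation: [0.124, -3.136, -0.0]
contact_force: [-0.8, -0.1, -2.1]
gripper_width: 0.0159
```

```bash
cat > look.py <<'E'
from h import *
import sys
n=sys.argv[1]
s=env.sense();print(s["eef_pos"],s["contact_force"],s["orientation"],s["gripper_width"])
cv2.imwrite(f"pics/side{n}.png",env.snapshot("side"))
cv2.imwrite(f"pics/top{n}.png",env.snapshot("top"))
a=cv2.imread(f"pics/side{n}.png")[180:300,215:325];b=cv2.imread(f"pics/top{n}.png")[160:280,220:330]
cv2.imwrite(f"pics/b{n}.png",cv2.resize(np.hstack([a,b]),None,fx=3.6,fy=3.6,interpolation=cv2.INTER_CUBIC))
E
python3 look.py 11
```

```text
[0.55742696 0.21514801 0.17744617] [-0.81482537 -0.05287887 -2.06723611] [ 1.24012694e-01 -3.13648882e+00 -2.71587409e-04] 0.015884671106835148
```

View pics/b11.png

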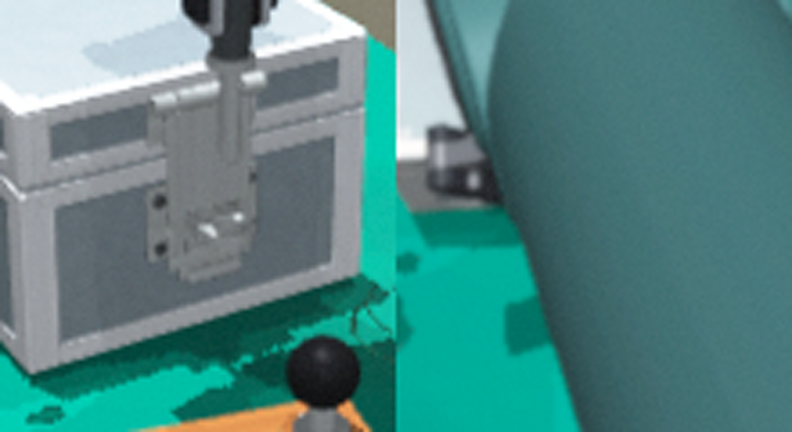

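Run:
```python
from h import *
a=cv2.imread("pics/side11.png")[190:260,255:315];cv2.imwrite("pics/c11.png",cv2.resize(cv2.convertScaleAbs(a,alpha=1.4),None,fx=8,fy=8,interpolation=cv2.INTER_CUBIC))
```

```text
(no output)
```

View pics/c11.png

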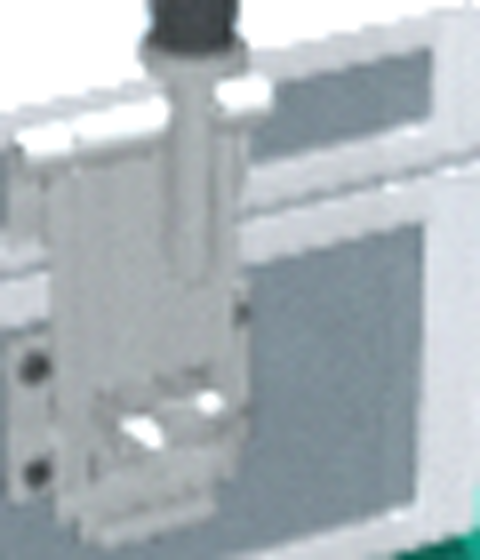

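Run:
```python
from h import *
f=lambda p:(proj("side",p)-[255,190]+.5)*8
for p in([.5574,.2151,.1085],[.5574,.2151,.1585],[.5574,.2151,.074],[.5593,.2143,.074],[.558,.2155,.074]):print(p,f(p))
S=lambda x,y:((x+.5)/8-.5+255,(y+.5)/8-.5+190)
print(onz("side",*S(190,280),.1085))
```

```text
[0.5574, 0.2151, 0.1085] [197.065194   275.07175154]
[0.5574, 0.2151, 0.1585] [197.69967746  57.75440987]
[0.5574, 0.2151, 0.074] [196.64516385 418.93655131]
[0.5593, 0.2143, 0.074] [196.04394046 414.41059834]
[0.558, 0.2155, 0.074] [193.73891598 418.13726198]
[0.55569256 0.21749591 0.1085    ]
```

Request:
servo_tool(
  increments=[
    {"offset": [0,0,-0.5],"roll": 0},
    {"offset": [0,0,-0.5],"roll": 0},
    {"offset": [0,0,-0.5],"roll": 0},
    {"offset": [0,0,0],"roll": 0},
    {"offset": [0,0,0],"roll": 0},
    {"offset": [0,0,0],"roll": 0},
  ],
)

```text
clock: 14.07
eef_pos: [0.5593, 0.214, 0.1632]
orientation: [0.121, -3.139, 0.0]
contact_force: [0.5, -0.2, -1.0]
gripper_width: 0.0165
```

Run:
```python
from h import *
s=env.sense();print(s["eef_pos"],s["contact_force"],s["orientation"])
```

```text
[0.55929029 0.21401084 0.16318942] [ 0.51657749 -0.20143484 -0.97688593] [ 1.21221438e-01 -3.13918371e+00  1.46834015e-04]
```

Request:
servo_tool(
  increments=[
    {"offset": [-0.05,0.05,-0.5],"roll": 0},
    {"offset": [0,0,-0.5],"roll": 0},
    {"offset": [0,0,-0.5],"roll": 0},
    {"offset": [0,0,-0.3],"roll": 0},
    {"offset": [0,0,-0.3],"roll": 0},
    {"offset": [0,0,-0.3],"roll": 0},
    {"offset": [0,0,-0.3],"roll": 0},
    {"offset": [0,0,-0.2],"roll": 0},
    {"offset": [0,0,0],"roll": 0},
    {"offset": [0,0,0],"roll": 0},
  ],
)

```text
clock: 14.9
eef_pos: [0.5588, 0.2145, 0.1342]
orientation: [0.121, -3.139, 0.0]
contact_force: [-0.2, 0.2, -0.7]
gripper_width: 0.0165
```

Run:
```python
from h import *
s=env.sense();print(s["eef_pos"],s["contact_force"],s["torque"])
cv2.imwrite("pics/side12.png",env.snapshot("side"))
a=cv2.imread("pics/side12.png")[190:260,255:315];cv2.imwrite("pics/c12.png",cv2.resize(cv2.convertScaleAbs(a,alpha=1.4),None,fx=8,fy=8,interpolation=cv2.INTER_CUBIC))
```

```text
[0.55876246 0.21451268 0.13419767] [-0.17955917  0.21228858 -0.74732088] [-0.00791994 -0.01383125  0.01153354]
```

View pics/c12.png

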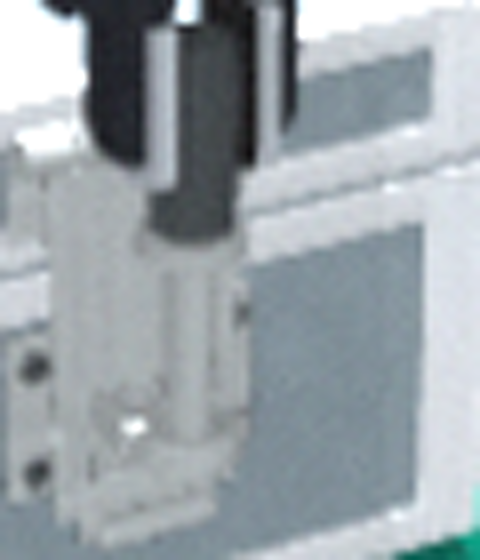

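Request:
servo_tool(
  increments=[
    {"offset": [0,0,-0.5],"roll": 0},
    {"offset": [0,0,-0.5],"roll": 0},
    {"offset": [0,0,-0.5],"roll": 0},
    {"offset": [0,0,-0.5],"roll": 0},
    {"offset": [0,0,-0.5],"roll": 0},
    {"offset": [0,0,-0.5],"roll": 0},
    {"offset": [0,0,-0.4],"roll": 0},
    {"offset": [0,0,0],"roll": 0},
    {"offset": [0,0,0],"roll": 0},
  ],
)

```text
clock: 15.7
eef_pos: [0.5586, 0.2145, 0.0999]
orientation: [0.121, -3.139, 0.0]
contact_force: [-0.5, 0.2, -0.8]
gripper_width: 0.0163
```

Run:
```python
from h import *
s=env.sense();print(s["eef_pos"],s["contact_force"],s["torque"])
cv2.imwrite("pics/side13.png",env.snapshot("side"))
a=cv2.imread("pics/side13.png")[190:260,255:315];cv2.imwrite("pics/c13.png",cv2.resize(cv2.convertScaleAbs(a,alpha=1.4),None,fx=8,fy=8,interpolation=cv2.INTER_CUBIC))
```

```text
[0.5586046  0.21446314 0.09993751] [-0.47632132  0.19518897 -0.80354186] [0.00733683 0.00014205 0.02001485]
```

View pics/c13.png

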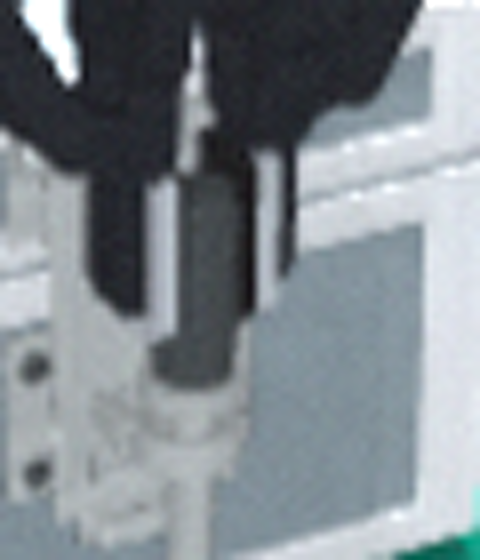

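Request:
servo_tool(
  increments=[
    {"offset": [0,0,-0.3],"roll": 0},
    {"offset": [0,0,-0.2],"roll": 0},
    {"offset": [0,0,-0.1],"roll": 0},
    {"offset": [0,0,0],"roll": 0},
    {"offset": [0,0,0],"roll": 0},
    {"offset": [0,0,0],"roll": 0},
  ],
)

```text
clock: 16.25
eef_pos: [0.5588, 0.2145, 0.0944]
orientation: [-0.121, 3.139, 0.0]
contact_force: [0.3, -0.2, -0.5]
gripper_width: 0.0158
```

Request:
servo_tool(
  increments=[
    {"offset": [0,0,-0.1],"roll": 0},
    {"offset": [0,0,-0.1],"roll": 0},
    {"offset": [0,0,0],"roll": 0},
    {"offset": [0,0,0],"roll": 0},
    {"offset": [0,0,0],"roll": 0},
  ],
)

```text
clock: 16.67
eef_pos: [0.559, 0.2147, 0.0931]
orientation: [-0.121, 3.139, 0.001]
contact_force: [-2.0, -0.1, 5.6]
gripper_width: 0.0162
```

Request:
servo_tool(
  increments=[
    {"offset": [0,0,0],"roll": 0},
    {"offset": [0,0,0],"roll": 0},
    {"offset": [0,0,0],"roll": 0},
    {"offset": [0,0,0],"roll": 0},
    {"offset": [0,0,0],"roll": 0},
    {"offset": [0,0,0],"roll": 0},
  ],
  claw=0.5,
)

```text
clock: 17.17
eef_pos: [0.5587, 0.2145, 0.0921]
orientation: [0.121, -3.139, 0.0]
contact_force: [-0.1, 0.4, -0.2]
gripper_width: 0.0425
```

Request:
servo_tool(
  increments=[
    {"offset": [0,0,1],"roll": 0},
    {"offset": [0,0,2],"roll": 0},
    {"offset": [0,0,3],"roll": 0},
    {"offset": [0,0,3],"roll": 0},
    {"offset": [-2,0,3],"roll": 0},
    {"offset": [-3,1.5,0],"roll": 0},
    {"offset": [-3,2,0],"roll": 0},
    {"offset": [-3,2,0],"roll": 0},
    {"offset": [-2,2,0],"roll": 0},
    {"offset": [0,0,0],"roll": 0},
    {"offset": [0,0,0],"roll": 0},
  ],
)

```text
clock: 18.08
eef_pos: [0.4274, 0.2912, 0.213]
orientation: [-0.128, 3.139, 0.002]
contact_force: [0.6, -0.0, -0.9]
gripper_width: 0.0428
```

```bash
python3 look.py 14
```

```text
[0.42744597 0.29115036 0.21303486] [ 0.61645577 -0.01346617 -0.86746794] [-1.28294186e-01  3.13863274e+00  1.67829029e-03] 0.042784881437648886
```

View pics/b14.png

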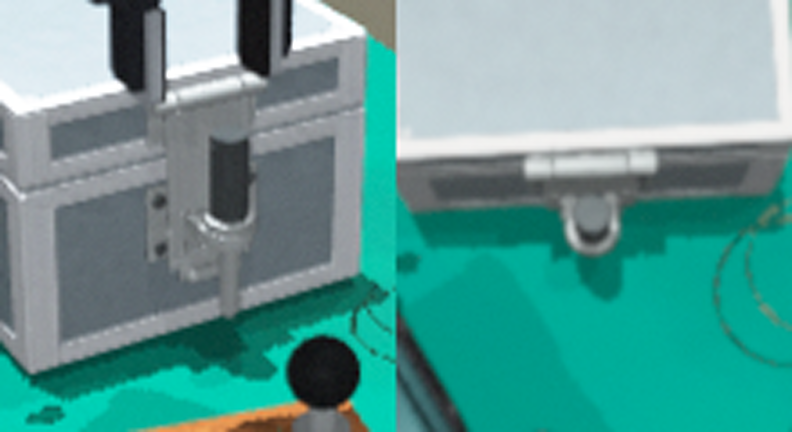

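View pics/side14.png

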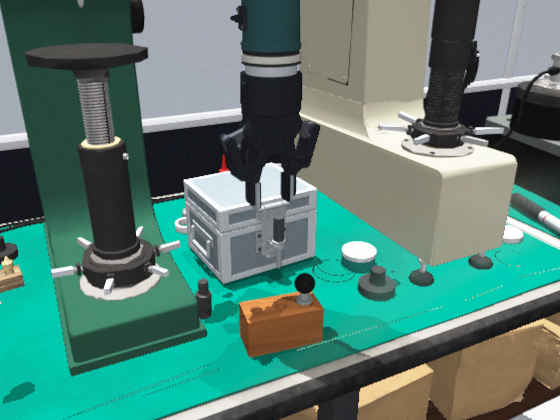

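Run:
```python
from h import *
print(onz("top",275.1,219.4,.123), tri((215+229.5/3.6-.4,180+131/3.6-.4),(275.1,219.4)))
print(env.sense()["contact_force"])
env.job_done()
```

```text
[0.55722781 0.21321672 0.123     ] [0.55804614 0.21458892 0.12274581]
[ 0.07406668 -0.26276087 -0.3481303 ]
the job is handed in; nothing more can be done
```

I pressed the lid shut, swung the hasp down over the staple, put the retaining pin through the loop and handed the job in at about 18 s of the 72 s allowed. The job was handed in without a verdict, so these results rest on my own checks.

- **Lid:** pressing stopped at 25 N with the fingertips at z = 0.145 m, which is the shut height. Later pictures show the lid closed.
- **Hasp:** it stopped against the case front at about 9 N. Pictures show the staple's ring through its slot.
- **Retaining pin:** it went into the loop with no measurable force until the flange touched at 5.6 N.
    - The last pictures show it upright, with the flange on the ring and the shank below it.
    - The top of its grip measured at about (0.558, 0.2146, 0.1227) m. I expected z = 0.123 m above the loop at about (0.559, 0.2147), so it is within about 1 mm.
- **Robot:** clear of everything with no real force reading when I handed in.
- **Other objects:** the ball-headed pin, anvil, specimen and tin look unmoved in the last side picture. I did not measure them again.

**Disagreement between views:** the side and top cameras differed by 2–4 mm on absolute positions, which is a little more than the stated calibration. I corrected the insertion position using the offset I saw between the pin and the gripper.

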